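# Switch on the bakery counter

## Robot

A 6-joint arm with a two-finger parallel gripper is mounted at the origin on the work surface. World frame = base frame: x ahead of the robot, y to its left, z up, the work surface at z = 0. Lengths are in mm, angles in rad, forces in N, time in s.
With the tool pointing down it reaches from about 300 to 850 mm from the base axis. Payload 5.4 kg.
Tool frame: the origin (TCP) lies between the finger pads; the fingertips stand 17 mm ahead of it and the grasp point (between the pads) lies 2 mm behind it; z points along the fingers, y is the line along which they close (so a half turn about z gives the same grasp; the last joint's range is limited). The gripper opens to 85 mm and grips with 20 to 120 N. Pads are 22 mm wide; open, the fingers measure 114 mm over their backs; the gripper's body (76 mm by 85 mm) begins 54 mm behind the grasp point. The pads swing forward as they close: fully open they stand 13 mm farther back than shut.
Start: joints at [-1.395, 0.158, 1.597, -0, 1.386, -0.21], TCP at [216.348, -532.729, 248.299] pointing down, gripper open.
Joint ranges: [-2.91, 2.91], [-0.94, 2.29], [0.18, 2.7], [-1.29, 4.43], [0.17, 2.64], [-3, 3]. Speed limits (rad/s): [2.57, 2.57, 3.14, 3.14, 3.14, 3.14].

## Interface

Orientations are given as a unit quaternion [x, y, z, w].
In Python, from plant import sense, grab_frame, calibration, order gives the robot as it stands.
- The arm moves only by the tool move_arm, never from a script. Its argument "increments" is a list of rows, each an object of numbers: "grip": the finger opening in m, from 0 to 0.0854; "x", "y", "z": the shift along the tool's x, y, z in m; "yaw": the turn about the tool's z in rad. A call has 1 to 20 rows; each row shifts and turns the commanded pose from where the row before left it, along the tool's axes as they then stand; what a row does not reach is not made up. A row lasts 1/10 s, in which the tool goes at most 50 mm and 8.59 degrees, less where a joint would pass 70% of its speed; a pose out of reach is approached as far as the arm can. A call is refused whole if a number of a shift passes 0.05 or a number of a turn 0.15, either way. A call with a gripper value outside its range is refused whole. The fingers move at their own pace and stop on an object; "squeeze" is the grip in N (left out, the last holds). Time passes only in rows, so rows that do not move let the fingers close. It gives the time, the measured TCP pose, the force, the opening and the grip force at its end, in the units of the state.
- sense(): the state, without advancing time (a new reading comes with each control period).
- grab_frame(name): name is "scene" or "top" or "wrist"; returns (picture, depth): 420x560x3 uint8, red, green, blue; 420x560 float32, mm along the optical axis (not along the pixel's ray), 0 where there is no reading.
- calibration(name): a dict with "intrinsics" (3x3 intrinsics, pixels), "dist" ([k1, k2, p1, p2, k3] as OpenCV has them; the pictures are not rectified), "pose" (4x4, takes a point from camera to world coordinates); the wrist camera has in their place "mount" (4x4, takes a point from camera to tool coordinates, whose origin is the TCP and whose axes are the flange's). Camera axes: x right, y down, z forward; pixel columns grow to the right and rows downward; lengths in mm; the calibration is good to about 2 mm. A picture is of the moment at which its call begins: read the wrist's pose just before it. calibration takes no time and is no camera call.
- order.close_job(): hands the job in; it is judged then, once.
The state is a dict: "t": time; "joints": joint angles; "qvel": joint speeds; "joint_torque": joint torques, N m; "tool_pos": TCP position; "orientation": TCP orientation; "ft_force": force on the tool from outside, world axes, zero at the start; "ft_torque": the same for the moment, N m; "finger_gap": finger opening in mm; "gripper_force": force on a finger pad.
Only numpy, scipy, OpenCV 4.12 (cv2) and the standard library are available. Lean on these libraries where they do the work, as an engineer would, in place of code of your own. Each camera call takes 0.05 s, during which the arm holds its last target. There are 200 camera calls.

## Task

Switch on the bakery counter for the morning: with a fingertip, gently press the power box's long bar key fully in, then the warming plate's round key, then the lamp's square key, in that order. Only touch the keys: do not pick up or shift the appliances or anything else on the counter, and leave the bread roll where it lies.

Things in the scene. Friction and masses are not known exactly. Their poses are not given: they have to be found in the camera images.
- power_box: plain grey plastic power box, 130 (x) x 140 (y) x 55 mm high, 0.8 kg, loose on the counter; two round white flush sockets on the far (+x) half of its top. Origin: centre of its underside; z up, its front faces -x. Hard pushes (over 25 N) harm it.
- bar_key_top (a point): centre of the top of the long white bar-shaped key, 28 (x) x 64 (y) mm, on the power box, at x = -20, y = 0 mm of the box. The top is level and stands 16 mm above the 55 mm high top of its housing; pushed straight down it goes in 9 mm and stays, its top then 7 mm proud.
- bar_key (a joint): travel of the power box's long bar key in m: 0 (to 0.0005) standing out (off), 0.009 fully pushed in (on). Slides at a steady push of about 3 to 4 N, then stops; the soft cap above gives up to 5 mm more at 2.5 N per mm (0.4 mm per N) and recovers. The key stays in when left, no spring back. A force stop of 6 to 8 N at 20 to 30 mm/s seats it.
- warming_plate: low steel warming plate on four rubber feet, 220 (x) x 180 (y) x 60 mm high, 2 kg, loose on the counter, with a dark 2 mm heating sheet over its far part, on which a bread roll lies, 70 mm or more from the centre of the key. Origin: centre of its underside; z up, front faces -x. Hard pushes (over 25 N) harm it.
- round_key_top (a point): centre of the top of the round white key, 36 mm across, on the near edge of the warming plate, at x = -83, y = 0 mm of the plate. The top is level and stands 16 mm above the 60 mm high top of its housing; pushed straight down it goes in 9 mm and stays, its top then 7 mm proud.
- round_key (a joint): travel of the warming plate's round key in m: 0 (to 0.0005) standing out (off), 0.009 fully pushed in (on). Slides at a steady push of about 3 to 4 N, then stops; the soft cap above gives up to 5 mm more at 2.5 N per mm (0.4 mm per N) and recovers. The key stays in when left, no spring back. A force stop of 6 to 8 N at 20 to 30 mm/s seats it.
- lamp: counter lamp, 1.3 kg, loose: dark steel base 170 (x) x 130 (y) x 45 mm high; a thin brass post at x = 65 mm (120 mm from the key) rises to 270 mm and bends away to a dark shade, 84 mm across, 215 to 270 mm up, at x = 112 mm. Origin: centre of its underside; z up, front faces -x. Hard pushes (over 25 N) harm it.
- square_key_top (a point): centre of the top of the square white key, 32 x 32 mm, on the near part of the lamp's base, at x = -55, y = 0 mm of the base. The top is level and stands 16 mm above the 45 mm high top of its housing; pushed straight down it goes in 9 mm and stays, its top then 7 mm proud.
- square_key (a joint): travel of the lamp's square key in m: 0 (to 0.0005) standing out (off), 0.009 fully pushed in (on). Slides at a steady push of about 3 to 4 N, then stops; the soft cap above gives up to 5 mm more at 2.5 N per mm (0.4 mm per N) and recovers. The key stays in when left, no spring back. A force stop of 6 to 8 N at 20 to 30 mm/s seats it.
- loaf: golden bread roll, 150 mm long along y of the plate, 68 mm wide and high, lying on the warming plate; stays there. Origin: centre of its underside
- bell: small domed steel counter bell, 72 mm across, 43 mm high, near the robot; leave alone. Origin: centre of its underside
- jam_jar: jam jar with brass-coloured cap, 56 mm across, 65 mm high, near the robot; leave alone. Origin: centre of its underside
- mug: white mug, 76 mm across, 85 mm high, at the back; leave alone. Origin: centre of its underside
- card_stand: blank price card on a wire with a round 60 mm steel foot, 153 mm high, at the back; leave alone. Origin: centre of its underside
- tongs: flat steel pastry tongs, about 180 mm long, 16 mm high, lying at the back; leave alone. Origin: centre of their underside
- cake_box: cardboard cake box, 80 x 100 x 70 mm high, at the back; leave alone. Origin: centre of its underside
Not all that is in view belongs to the job. Several things have the shape of the power_box; the one meant has the colours described above.

How it is judged:
By the outcome, as a careful person would: the job done as asked, in the order asked, and still so for the second after the job is handed in, with the robot touching nothing.
It also fails if it takes over 53 s, if anything falls off the work surface, if the arm or the gripper's body presses on something with over 40 N, if the wrist force passes 120 N, or if a joint passes its speed limit or range.

## Working session

There is one attempt and no reset: what is moved stays moved. The work goes in short steps, Python scripts to look and compute and a tool call to move; the robot and the scene stay as the last step left them, time stands still between calls to the robot, and variables do not carry over. Pictures are saved under pics/ and viewed, at most 10 in all, crops included, and the job is handed in when it is done.

Besides the shell and the picture viewer there is one more tool, called after "Request:" as name(argument=value, ...), one argument or row to a line, values as JSON. move_arm: Moves the arm, as the interface text tells. Its arguments: {"type":"object","properties":{"increments":{"type":"array","items":{"type":"object","properties":{"grip":{"type":"number"},"x":{"type":"number"},"y":{"type":"number"},"z":{"type":"number"},"yaw":{"type":"number"}}}},"squeeze":{"type":"number"}},"required":["increments"]}

```bash
mkdir -p pics; ls; python3 - <<'E'
from plant import *
import cv2,numpy as np
for n in("scene","top"):
    p,d=grab_frame(n);cv2.imwrite(f"pics/{n}1.png",p[:,:,::-1]);np.savez(f"{n}1.npz",p=p,d=d)
    c=calibration(n);print(n,np.round(c["intrinsics"],1),c["dist"],np.round(c["pose"],3))
print(calibration("wrist"));print(sense())
E
```

```text
pics
scene [[395.6   0.  282. ]
 [  0.  395.6 212.6]
 [  0.    0.    1. ]] [-0.02716647  0.          0.          0.          0.        ] [[ 5.680000e-01  5.790000e-01 -5.840000e-01  1.021969e+03]
 [ 8.230000e-01 -3.940000e-01  4.100000e-01 -3.831920e+02]
 [ 7.000000e-03 -7.140000e-01 -7.000000e-01  7.342390e+02]
 [ 0.000000e+00  0.000000e+00  0.000000e+00  1.000000e+00]]
top [[527.9   0.  280.6]
 [  0.  527.9 204.7]
 [  0.    0.    1. ]] [-0.10216145  0.          0.          0.          0.        ] [[-7.000000e-03 -9.850000e-01  1.740000e-01  2.569650e+02]
 [-1.000000e+00  4.000000e-03 -1.700000e-02  1.167800e+01]
 [ 1.600000e-02 -1.750000e-01 -9.850000e-01  1.569307e+03]
 [ 0.000000e+00  0.000000e+00  0.000000e+00  1.000000e+00]]
{'intrinsics': array([[333.57242042,   0.        , 285.48131262],
       [  0.        , 333.57242042, 212.77426367],
       [  0.        ,   0.        ,   1.        ]]), 'dist': array([-0.0619509,  0.       ,  0.       ,  0.       ,  0.       ]), 'mount': array([[-1.05811236e-03, -9.45732588e-01, -3.24944231e-01,
         8.35827963e+01],
       [ 9.9999939
[... 246 characters left out ...]
.1, 'joints': array([-1.39509407e+00,  1.58959369e-01,  1.59813328e+00, -2.04930559e-05,
        1.38618472e+00, -2.10109809e-01]), 'qvel': array([-0.00122095, -0.00066566, -0.00129703,  0.00086631,  0.00011245,
       -0.00122136]), 'joint_torque': array([ 4.85825749e-04, -3.96987605e+01, -3.32338214e+01, -1.58072967e-04,
        4.15654649e-03,  2.47086626e-05]), 'tool_pos': array([ 216.2562127 , -532.22393783,  247.41679478]), 'orientation': array([ 9.81450548e-01,  1.91713619e-01,  4.42163826e-06, -8.42403891e-04]), 'ft_force': array([ 0.47395764, -0.38433888, -0.09289106]), 'ft_torque': array([-0.06335059,  0.01011994, -0.02262077]), 'gripper_force': 0.0, 'finger_gap': 85.6337385889734}
```

View pics/top1.png

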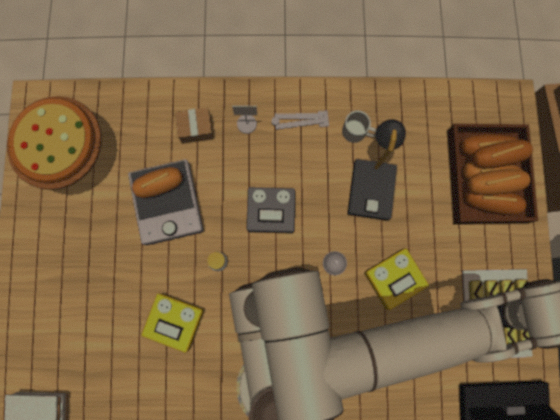

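View pics/scene1.png

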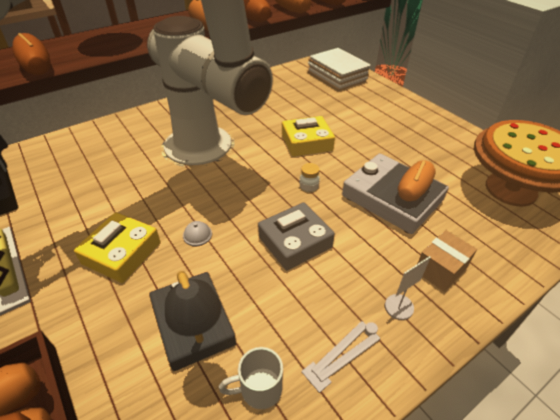

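The top view shows the grey box with its bar key at about (271,215), the plate's round key at (169,228) and the lamp's square key at (372,206). The two yellow boxes at (173,322) and (398,278) are decoys. In the scene view the bar key is at (292,219) and the round key at (371,167). The lamp shade hides the square key there.

```bash
cat > h.py <<'E'
import numpy as np,cv2
from scipy.spatial.transform import Rotation as R
from plant import *
def ray(c,T,uv):
    u=cv2.undistortPoints(np.array(uv,float).reshape(-1,1,2),c["intrinsics"],c["dist"]).reshape(-1,2)
    d=np.c_[u,np.ones(len(u))]@T[:3,:3].T
    return T[:3,3],d
def onplane(c,T,uv,z):
    o,d=ray(c,T,uv);return o+d*((z-o[2])/d[:,2])[:,None]
def blob(p,uv,r,s=60,v=150):
    "white blob nearest uv within r px: centre, area, contour"
    h=cv2.cvtColor(p,cv2.COLOR_RGB2HSV);m=((h[...,1]<s)&(h[...,2]>v)).astype(np.uint8)
    n,l,st,ce=cv2.connectedComponentsWithStats(m)
    k=[i for i in range(1,n) if np.hypot(*(ce[i]-uv))<r and st[i,4]>25]
    i=min(k,key=lambda i:np.hypot(*(ce[i]-uv)))
    ct=cv2.findContours((l==i).astype(np.uint8),0,1)[0][0]
    return ce[i],st[i,4],ct
def tri(rs):
    A=0;b=0
    for o,d in rs:
        d=d[0]/np.linalg.norm(d);P=np.eye(3)-np.outer(d,d);A=A+P;b=b+P@o
    return np.linalg.solve(A,b)
def wristT(s):
    T=np.eye(4);T[:3,:3]=R.from_quat(s["orientation"]).as_matrix();T[:3,3]=s["tool_pos"]
    return T@calibration("wrist")["mount"]
E
python3 - <<'E'
from h import *
T={n:np.load(n+"1.npz")["p"] for n in("top","scene")}
D=np.load("top1.npz")["d"]
for n,z,a,b in(("bar",71,(271,215),(292,219)),("round",76,(169,228),(371,167)),("square",61,(372,206),None)):
    rs=[]
    for cam,uv in(("top",a),("scene",b)):
        if uv is None: continue
        try: ce,ar,ct=blob(T[cam],uv,10)
        except ValueError: print(cam,"none");continue
        c=calibration(cam);rs.append(ray(c,c["pose"],ce))
        print(n,cam,ce.round(1),ar,onplane(c,c["pose"],ce,z).round(1),cv2.minAreaRect(ct))
        if cam=="top":
            o,d=rs[-1];print("depth pt",(o+d*D[int(ce[1]+.5),int(ce[0]+.5)]).round(1))
    if len(rs)==2: print("tri",tri(rs).round(1))
c=calibration("top")
print("post/shade",onplane(c,c["pose"],[(391,133)],260).round(0),"loaf",onplane(c,c["pose"],[(157,182)],130).round(0))
E
```

```text
bar top [270.1 214.9] 103 [[493.1  15.3  71. ]] ((270.5, 215.0), (6.0, 19.0), 90.0)
depth pt [[493.4  15.3  69.2]]
bar scene [290.8 217.1] 159 [[493.2  13.5  71. ]] ((290.96575927734375, 216.9246368408203), (7.282931804656982, 23.50400733947754), 65.55604553222656)
tri [492.8  14.6  70.2]
round top [168.7 227.3] 55 [[457.6 305.2  76. ]] ((168.5, 227.0), (7.0, 8.0), 0.0)
depth pt [[457.4 304.9  77.6]]
round scene [371.2 173.3] 734 [[483.8 282.3  76. ]] ((370.9999694824219, 172.0), (27.455032348632812, 47.051910400390625), 39.09385681152344)
tri [461.2 310.5  48.3]
square top [371.7 205.2] 43 [[ 522.  -281.2   61. ]] ((371.93243408203125, 204.90542602539062), (6.740358352661133, 7.726752281188965), 9.462321281433105)
depth pt [[ 521.4 -280.6   64.2]]
post/shade [[ 678. -301.  260.]] loaf [[578. 331. 130.]]
```

Request:
move_arm(
  increments=[
    {"grip": 0, "x": 0.033, "y": -0.0287, "z": 0.003},
    {"grip": 0, "x": 0.033, "y": -0.0287, "z": 0.003},
    {"grip": 0, "x": 0.033, "y": -0.0287, "z": 0.003},
    {"grip": 0, "x": 0.033, "y": -0.0287, "z": 0.003},
    {"grip": 0, "x": 0.033, "y": -0.0287, "z": 0.003},
    {"grip": 0, "x": 0.033, "y": -0.0287, "z": 0.003},
    {"grip": 0, "x": 0.033, "y": -0.0287, "z": 0.003},
    {"grip": 0, "x": 0.033, "y": -0.0287, "z": 0.003},
    {"grip": 0, "x": 0.033, "y": -0.0287, "z": 0.003},
    {"grip": 0, "x": 0.033, "y": -0.0287, "z": 0.003},
    {"grip": 0, "x": 0.033, "y": -0.0287, "z": 0.003},
    {"grip": 0, "x": 0.033, "y": -0.0287, "z": 0.003},
    {"grip": 0, "x": 0.033, "y": -0.0287, "z": 0.003},
    {"grip": 0, "x": 0.033, "y": -0.0287, "z": 0.003},
    {"grip": 0},
    {"grip": 0},
  ],
)

```text
invalid input at $.increments[0]: expected keys grip, x, y, z, yaw
```

```bash
cat > look.py <<'E'
import sys
from h import *
def look(name,z,xy,r=60):
    s=sense();p,d=grab_frame("wrist");cv2.imwrite(f"pics/{name}.png",p[:,:,::-1])
    c=calibration("wrist");T=wristT(s)
    pc=np.linalg.inv(T)@np.array([*xy,z,1])
    uv=cv2.projectPoints(pc[:3],np.zeros(3),np.zeros(3),c["intrinsics"],c["dist"])[0].ravel()
    print("t",s["t"],"tcp",s["tool_pos"].round(1),"f",s["ft_force"].round(1),"gap",round(s["finger_gap"],1),"expect",uv.round(0))
    ce,ar,ct=blob(p,uv,r);q=onplane(c,T,ce,z)[0]
    o,dr=ray(c,T,ce)
    print("px",ce.round(1),"area",ar,"rect",cv2.minAreaRect(ct),"xyz",q.round(1),"depthpt",(o+dr*d[int(ce[1]+.5),int(ce[0]+.5)]).round(1))
    X=R.from_quat(s["orientation"]).as_matrix()
    print("tool shift to key",(X.T@(q-s["tool_pos"])).round(1),"heading",np.arctan2(X[1,0],X[0,0]).round(3))
look(sys.argv[1],float(sys.argv[2]),(float(sys.argv[3]),float(sys.argv[4])))
E
python3 look.py w1 71 493 14.6
```

```text
t 0.1 tcp [ 216.3 -532.2  247.4] f [ 0.5 -0.4 -0.1] gap 85.6 expect [166.  77.]
px [129.7  40. ] area 2062 rect ((129.3543701171875, 40.230255126953125), (30.698680877685547, 69.4969253540039), 79.28687286376953) xyz [ 290.  -361.1   71. ] depthpt [[ 290.  -361.2   71.4]]
tool shift to key [ 132.7 -130.5  176.7] heading 0.386
```

Request:
move_arm(
  increments=[
    {"grip": 0, "x": 0.033, "y": -0.0287, "z": 0.003, "yaw": 0},
    {"grip": 0, "x": 0.033, "y": -0.0287, "z": 0.003, "yaw": 0},
    {"grip": 0, "x": 0.033, "y": -0.0287, "z": 0.003, "yaw": 0},
    {"grip": 0, "x": 0.033, "y": -0.0287, "z": 0.003, "yaw": 0},
    {"grip": 0, "x": 0.033, "y": -0.0287, "z": 0.003, "yaw": 0},
    {"grip": 0, "x": 0.033, "y": -0.0287, "z": 0.003, "yaw": 0},
    {"grip": 0, "x": 0.033, "y": -0.0287, "z": 0.003, "yaw": 0},
    {"grip": 0, "x": 0.033, "y": -0.0287, "z": 0.003, "yaw": 0},
    {"grip": 0, "x": 0.033, "y": -0.0287, "z": 0.003, "yaw": 0},
    {"grip": 0, "x": 0.033, "y": -0.0287, "z": 0.003, "yaw": 0},
    {"grip": 0, "x": 0.033, "y": -0.0287, "z": 0.003, "yaw": 0},
    {"grip": 0, "x": 0.033, "y": -0.0287, "z": 0.003, "yaw": 0},
    {"grip": 0, "x": 0.033, "y": -0.0287, "z": 0.003, "yaw": 0},
    {"grip": 0, "x": 0.033, "y": -0.0287, "z": 0.003, "yaw": 0},
    {"grip": 0, "x": 0, "y": 0, "z": 0, "yaw": 0},
    {"grip": 0, "x": 0, "y": 0, "z": 0, "yaw": 0},
    {"grip": 0, "x": 0, "y": 0, "z": 0, "yaw": 0},
  ],
)

```text
t: 1.85
tool_pos: [492.9, 12.8, 206.1]
orientation: [0.982, 0.191, -0.0, 0.0]
ft_force: [0.7, 0.4, 0.7]
finger_gap: -0.1
gripper_force: 0.0
```

```bash
python3 look.py w2 71 493 14.6
```

```text
t 1.85 tcp [492.9  12.8 206.1] f [0.7 0.4 0.7] gap -0.1 expect [284. 205.]Traceback (most recent call last):
  File "look.py", line 14, in <module>
    look(sys.argv[1],float(sys.argv[2]),(float(sys.argv[3]),float(sys.argv[4])))
    ~~~~^^^^^^^^^^^^^^^^^^^^^^^^^^^^^^^^^^^^^^^^^^^^^^^^^^^^^^^^^^^^^^^^^^^^^^^^
  File "look.py", line 9, in look
    ce,ar,ct=blob(p,uv,r);q=onplane(c,T,ce,z)[0]
             ~~~~^^^^^^^^
  File "h.py", line 15, in blob
    i=min(k,key=lambda i:np.hypot(*(ce[i]-uv)))
ValueError: min() iterable argument is empty
```

View pics/w2.png

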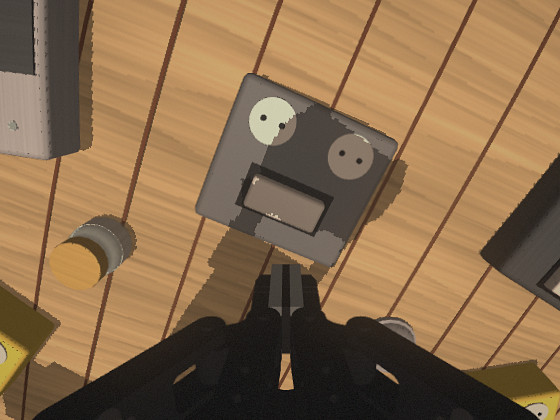

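The wrist view shows the grey box's bar key, in the robot's shadow, centred at about (285,204). The expected position was (284,205), so the measurement holds and I can descend.

Request:
move_arm(
  increments=[
    {"grip": 0, "x": 0.001, "y": -0.0016, "z": 0.04, "yaw": 0},
    {"grip": 0, "x": 0, "y": 0, "z": 0.04, "yaw": 0},
    {"grip": 0, "x": 0, "y": 0, "z": 0.025, "yaw": 0},
    {"grip": 0, "x": 0, "y": 0, "z": 0.009, "yaw": 0},
    {"grip": 0, "x": 0, "y": 0, "z": 0, "yaw": 0},
    {"grip": 0, "x": 0, "y": 0, "z": 0, "yaw": 0},
  ],
)

```text
t: 2.5
tool_pos: [494.6, 14.5, 93.8]
orientation: [0.982, 0.191, 0.001, 0.001]
ft_force: [0.0, -0.7, -0.3]
finger_gap: 0.1
gripper_force: 0.0
```

Request:
move_arm(
  increments=[
    {"grip": 0, "x": 0, "y": 0, "z": 0.0025, "yaw": 0},
    {"grip": 0, "x": 0, "y": 0, "z": 0.0025, "yaw": 0},
    {"grip": 0, "x": 0, "y": 0, "z": 0.0025, "yaw": 0},
    {"grip": 0, "x": 0, "y": 0, "z": 0, "yaw": 0},
  ],
)

```text
t: 2.9
tool_pos: [494.4, 15.0, 85.4]
orientation: [0.981, 0.192, 0.001, 0.0]
ft_force: [1.9, 0.4, 2.6]
finger_gap: 0.1
gripper_force: 1.1
```

Contact has been made. I continue in small steps.

Request:
move_arm(
  increments=[
    {"grip": 0, "x": 0, "y": 0, "z": 0.0025, "yaw": 0},
    {"grip": 0, "x": 0, "y": 0, "z": 0.0025, "yaw": 0},
    {"grip": 0, "x": 0, "y": 0, "z": 0.0015, "yaw": 0},
    {"grip": 0, "x": 0, "y": 0, "z": 0, "yaw": 0},
  ],
)

```text
t: 3.3
tool_pos: [493.6, 15.2, 78.2]
orientation: [0.981, 0.192, 0.0, -0.0]
ft_force: [1.7, 0.3, 2.8]
finger_gap: -0.1
gripper_force: 1.2
```

Request:
move_arm(
  increments=[
    {"grip": 0, "x": 0, "y": 0, "z": 0.0015, "yaw": 0},
    {"grip": 0, "x": 0, "y": 0, "z": 0, "yaw": 0},
  ],
)

```text
t: 3.5
tool_pos: [493.6, 15.3, 76.9]
orientation: [0.981, 0.192, 0.0, 0.0]
ft_force: [-0.5, -0.7, 5.0]
finger_gap: 0.1
gripper_force: 2.5
```

Request:
move_arm(
  increments=[
    {"grip": 0, "x": 0, "y": 0, "z": 0.001, "yaw": 0},
    {"grip": 0, "x": 0, "y": 0, "z": 0, "yaw": 0},
  ],
)

```text
t: 3.7
tool_pos: [493.7, 15.2, 76.2]
orientation: [0.981, 0.192, 0.0, 0.0]
ft_force: [0.1, 0.2, 7.2]
finger_gap: -0.1
gripper_force: 3.4
```

Request:
move_arm(
  increments=[
    {"grip": 0, "x": 0, "y": 0, "z": -0.03, "yaw": 0},
    {"grip": 0, "x": 0, "y": 0, "z": -0.05, "yaw": 0},
    {"grip": 0, "x": 0, "y": 0, "z": -0.05, "yaw": 0},
    {"grip": 0, "x": 0.0108, "y": -0.0403, "z": 0, "yaw": 0},
    {"grip": 0, "x": 0.0108, "y": -0.0403, "z": 0, "yaw": 0},
    {"grip": 0, "x": 0.0108, "y": -0.0403, "z": 0, "yaw": 0},
    {"grip": 0, "x": 0.0108, "y": -0.0403, "z": 0, "yaw": 0},
    {"grip": 0, "x": 0.0108, "y": -0.0403, "z": 0, "yaw": 0},
    {"grip": 0, "x": 0.0108, "y": -0.0403, "z": 0, "yaw": 0},
    {"grip": 0, "x": 0.0108, "y": -0.0403, "z": 0, "yaw": 0},
    {"grip": 0, "x": 0, "y": 0, "z": 0, "yaw": 0},
    {"grip": 0, "x": 0, "y": 0, "z": 0, "yaw": 0},
    {"grip": 0, "x": 0, "y": 0, "z": 0, "yaw": 0},
  ],
)

```text
t: 5.0
tool_pos: [457.0, 304.0, 205.0]
orientation: [0.982, 0.191, -0.001, 0.0]
ft_force: [0.5, 0.3, 0.8]
finger_gap: -0.3
gripper_force: 0.0
```

```bash
python3 look.py w3 76 457.6 305; python3 - <<'E'
from h import *
p,d=grab_frame("top");np.savez("top2.npz",p=p,d=d);cv2.imwrite("pics/top2.png",p[:,:,::-1])
try:
    ce,ar,_=blob(p,(270,215),12);c=calibration("top");o,dr=ray(c,c["pose"],ce)
    print(ce,ar,[(o+dr*d[int(ce[1]+.5),int(ce[0]+.5)+k]).round(1) for k in(-4,0,4)])
except ValueError: print("bar hidden")
E
```

```text
t 5.0 tcp [457. 304. 205.] f [0.5 0.3 0.8] gap -0.3 expect [285. 207.]
[269.92792793 215.27927928] 111 [array([[493. ,  15.9,  64. ]]), array([[493.3,  15.9,  62.2]]), array([[493.4,  15.9,  61.5]])]Traceback (most recent call last):
  File "look.py", line 14, in <module>
    look(sys.argv[1],float(sys.argv[2]),(float(sys.argv[3]),float(sys.argv[4])))
    ~~~~^^^^^^^^^^^^^^^^^^^^^^^^^^^^^^^^^^^^^^^^^^^^^^^^^^^^^^^^^^^^^^^^^^^^^^^^
  File "look.py", line 9, in look
    ce,ar,ct=blob(p,uv,r);q=onplane(c,T,ce,z)[0]
             ~~~~^^^^^^^^
  File "h.py", line 15, in blob
    i=min(k,key=lambda i:np.hypot(*(ce[i]-uv)))
ValueError: min() iterable argument is empty
```

View pics/w3.png

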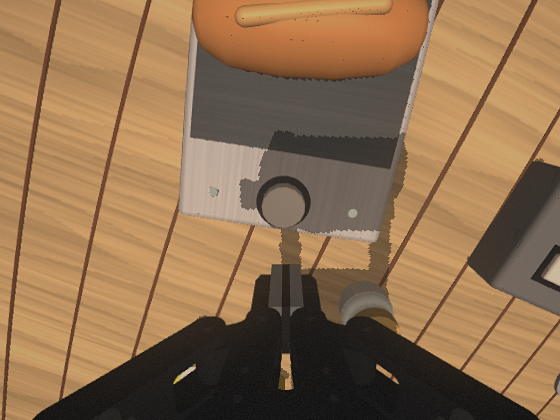

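The top camera shows the bar key's top at about 62 mm, so it is in. The wrist view shows the round key at (284,205), within about 1 mm of the expected (285,207).

Request:
move_arm(
  increments=[
    {"grip": 0, "x": 0.002, "y": -0.001, "z": 0.04, "yaw": 0},
    {"grip": 0, "x": 0, "y": 0, "z": 0.037, "yaw": 0},
    {"grip": 0, "x": 0, "y": 0, "z": 0.02, "yaw": 0},
    {"grip": 0, "x": 0, "y": 0, "z": 0.01, "yaw": 0},
    {"grip": 0, "x": 0, "y": 0, "z": 0, "yaw": 0},
    {"grip": 0, "x": 0, "y": 0, "z": 0, "yaw": 0},
  ],
)

```text
t: 5.7
tool_pos: [459.9, 306.7, 100.1]
orientation: [0.982, 0.191, 0.001, -0.0]
ft_force: [0.2, 0.2, 1.0]
finger_gap: 0.1
gripper_force: 0.0
```

Request:
move_arm(
  increments=[
    {"grip": 0, "x": 0, "y": 0, "z": 0.0025, "yaw": 0},
    {"grip": 0, "x": 0, "y": 0, "z": 0.0025, "yaw": 0},
    {"grip": 0, "x": 0, "y": 0, "z": 0.0025, "yaw": 0},
    {"grip": 0, "x": 0, "y": 0, "z": 0, "yaw": 0},
  ],
)

```text
t: 6.1
tool_pos: [459.4, 307.0, 91.7]
orientation: [0.981, 0.192, 0.001, -0.0]
ft_force: [0.5, -0.4, 1.7]
finger_gap: 0.0
gripper_force: 1.0
```

Request:
move_arm(
  increments=[
    {"grip": 0, "x": 0, "y": 0, "z": 0.0025, "yaw": 0},
    {"grip": 0, "x": 0, "y": 0, "z": 0.0025, "yaw": 0},
    {"grip": 0, "x": 0, "y": 0, "z": 0.0025, "yaw": 0},
    {"grip": 0, "x": 0, "y": 0, "z": 0, "yaw": 0},
  ],
)

```text
t: 6.5
tool_pos: [459.1, 306.8, 83.6]
orientation: [0.981, 0.192, 0.0, -0.0]
ft_force: [2.0, 1.5, 3.0]
finger_gap: -0.0
gripper_force: 1.1
```

Request:
move_arm(
  increments=[
    {"grip": 0, "x": 0, "y": 0, "z": 0.0015, "yaw": 0},
    {"grip": 0, "x": 0, "y": 0, "z": 0, "yaw": 0},
  ],
)

```text
t: 6.7
tool_pos: [459.1, 306.8, 82.4]
orientation: [0.981, 0.192, 0.0, -0.0]
ft_force: [0.6, 1.1, 4.0]
finger_gap: -0.2
gripper_force: 1.9
```

Request:
move_arm(
  increments=[
    {"grip": 0, "x": 0, "y": 0, "z": 0.0015, "yaw": 0},
    {"grip": 0, "x": 0, "y": 0, "z": 0, "yaw": 0},
  ],
)

```text
t: 6.9
tool_pos: [459.2, 306.8, 81.3]
orientation: [0.981, 0.192, 0.0, -0.0]
ft_force: [0.2, 0.4, 6.1]
finger_gap: 0.0
gripper_force: 3.3
```

Request:
move_arm(
  increments=[
    {"grip": 0, "x": 0, "y": 0, "z": 0.0006, "yaw": 0},
    {"grip": 0, "x": 0, "y": 0, "z": 0, "yaw": 0},
    {"grip": 0, "x": 0, "y": 0, "z": -0.03, "yaw": 0},
    {"grip": 0, "x": 0, "y": 0, "z": -0.05, "yaw": -0.14},
    {"grip": 0, "x": 0, "y": 0, "z": -0.05, "yaw": -0.14},
    {"grip": 0, "x": 0, "y": 0, "z": 0, "yaw": -0.14},
    {"grip": 0, "x": 0, "y": 0, "z": 0, "yaw": -0.14},
    {"grip": 0, "x": 0, "y": 0, "z": 0, "yaw": -0.14},
    {"grip": 0, "x": 0, "y": 0, "z": 0, "yaw": -0.14},
    {"grip": 0, "x": 0, "y": 0, "z": 0, "yaw": -0.14},
    {"grip": 0, "x": 0, "y": 0, "z": 0, "yaw": -0.14},
    {"grip": 0, "x": 0, "y": 0, "z": 0, "yaw": 0},
    {"grip": 0, "x": 0, "y": 0, "z": 0, "yaw": 0},
  ],
)

```text
t: 8.2
tool_pos: [458.3, 306.5, 209.4]
orientation: [0.731, 0.683, -0.001, -0.0]
ft_force: [-0.3, -0.7, -0.9]
finger_gap: 0.2
gripper_force: 0.0
```

Request:
move_arm(
  increments=[
    {"grip": 0, "x": -0.0416, "y": 0.0073, "z": 0, "yaw": 0},
    {"grip": 0, "x": -0.0416, "y": 0.0073, "z": 0, "yaw": 0},
    {"grip": 0, "x": -0.0416, "y": 0.0073, "z": 0, "yaw": 0},
    {"grip": 0, "x": -0.0416, "y": 0.0073, "z": 0, "yaw": 0},
    {"grip": 0, "x": -0.0416, "y": 0.0073, "z": 0, "yaw": 0},
    {"grip": 0, "x": -0.0416, "y": 0.0073, "z": 0, "yaw": 0},
    {"grip": 0, "x": -0.0416, "y": 0.0073, "z": 0, "yaw": 0},
    {"grip": 0, "x": -0.0416, "y": 0.0073, "z": 0, "yaw": 0},
    {"grip": 0, "x": -0.0416, "y": 0.0073, "z": 0, "yaw": 0},
    {"grip": 0, "x": -0.0416, "y": 0.0073, "z": 0, "yaw": 0},
    {"grip": 0, "x": -0.0416, "y": 0.0073, "z": 0, "yaw": 0},
    {"grip": 0, "x": -0.0416, "y": 0.0073, "z": 0, "yaw": 0},
    {"grip": 0, "x": -0.0416, "y": 0.0073, "z": 0, "yaw": 0},
    {"grip": 0, "x": -0.0416, "y": 0.0073, "z": 0, "yaw": 0},
    {"grip": 0, "x": 0, "y": 0, "z": 0, "yaw": 0},
    {"grip": 0, "x": 0, "y": 0, "z": 0, "yaw": 0},
    {"grip": 0, "x": 0, "y": 0, "z": 0, "yaw": 0},
  ],
)

```text
t: 9.9
tool_pos: [522.8, -279.9, 209.8]
orientation: [0.73, 0.684, 0.0, -0.001]
ft_force: [0.2, -0.9, -0.1]
finger_gap: 0.0
gripper_force: 0.0
```

```bash
python3 - <<'E'
from h import *
p,d=grab_frame("top")
c=calibration("top")
for uv,r in(((270,215),12),((168.7,227.3),8)):
  try:
    ce,ar,_=blob(p,uv,r);o,dr=ray(c,c["pose"],ce)
    print(ce,ar,[(o+dr*d[int(ce[1]+.5),int(ce[0]+.5)+k]).round(1) for k in(-2,0,2)])
  except ValueError: print("hidden")
E
python3 look.py w4 61 522 -281 2>&1 | grep -v File
```

```text
hidden
hidden
t 9.95 tcp [ 522.9 -279.7  210. ] f [-0.9  0.5 -0.1] gap -0.2 expect [285. 203.]
px [273.5 193.7] area 218 rect ((276.5, 195.5), (17.0, 21.0), 90.0) xyz [ 512.7 -272.1   61. ] depthpt [[ 512.7 -272.    61.7]]
tool shift to key [  6.8 -10.7 149. ] heading 1.506
```

View pics/w4.png

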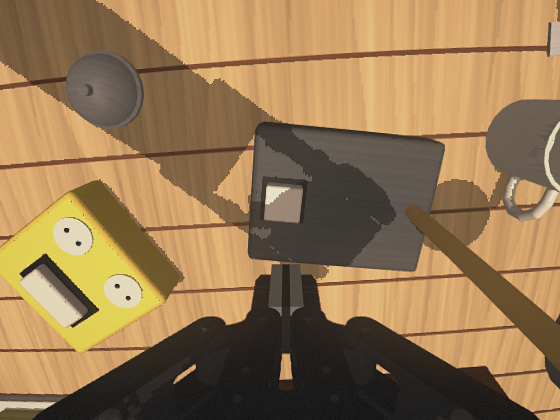

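The wrist view shows the square key, partly in shadow, centred at about (283,203). The expected position was (285,203). Before pressing it I check the round key's height by depth.

```bash
python3 - <<'E'
from h import *
p,d=grab_frame("top");q=np.load("top1.npz")
c=calibration("top")
for n,(u,v) in(("bar",(270,215)),("round",(169,227)),("round lower",(169,228)),("loaf",(157,182)),("square",(372,205))):
    o,dr=ray(c,c["pose"],(u,v))
    f=lambda D:(o+dr*np.median(D[v-1:v+2,u-1:u+2]))[0,2].round(1)
    print(n,"before",f(q["d"]),"now",f(d),p[v,u],q["p"][v,u])
E
```

```text
bar before 70.8 now 60.5 [152 152 134] [150 151 131]
round before 77.7 now 66.5 [149 149 128] [151 153 133]
round lower before 76.3 now 66.0 [150 150 132] [151 153 134]
loaf before 129.4 now 128.3 [147  99  52] [152 101  48]
square before 63.5 now 576.0 [140 127 105] [152 154 134]
```

Both the bar and the round key are in. I press the square key.

Request:
move_arm(
  increments=[
    {"grip": 0, "x": -0.001, "y": -0.002, "z": 0.04, "yaw": 0},
    {"grip": 0, "x": 0, "y": 0, "z": 0.045, "yaw": 0},
    {"grip": 0, "x": 0, "y": 0, "z": 0.03, "yaw": 0},
    {"grip": 0, "x": 0, "y": 0, "z": 0.011, "yaw": 0},
    {"grip": 0, "x": 0, "y": 0, "z": 0, "yaw": 0},
    {"grip": 0, "x": 0, "y": 0, "z": 0, "yaw": 0},
  ],
)

```text
t: 10.65
tool_pos: [522.1, -282.5, 86.2]
orientation: [0.73, 0.684, 0.0, 0.002]
ft_force: [-0.3, -0.5, -0.3]
finger_gap: 0.1
gripper_force: 0.0
```

Request:
move_arm(
  increments=[
    {"grip": 0, "x": 0, "y": 0, "z": 0.0025, "yaw": 0},
    {"grip": 0, "x": 0, "y": 0, "z": 0.0025, "yaw": 0},
    {"grip": 0, "x": 0, "y": 0, "z": 0.0025, "yaw": 0},
    {"grip": 0, "x": 0, "y": 0, "z": 0, "yaw": 0},
  ],
)

```text
t: 11.05
tool_pos: [521.3, -282.3, 77.1]
orientation: [0.73, 0.684, 0.0, 0.001]
ft_force: [0.3, -0.2, 2.5]
finger_gap: -0.0
gripper_force: 0.9
```

Request:
move_arm(
  increments=[
    {"grip": 0, "x": 0, "y": 0, "z": 0.0025, "yaw": 0},
    {"grip": 0, "x": 0, "y": 0, "z": 0.0025, "yaw": 0},
    {"grip": 0, "x": 0, "y": 0, "z": 0.0025, "yaw": 0},
    {"grip": 0, "x": 0, "y": 0, "z": 0, "yaw": 0},
  ],
)

```text
t: 11.45
tool_pos: [521.2, -282.1, 69.0]
orientation: [0.73, 0.684, 0.0, 0.0]
ft_force: [0.4, -0.9, 2.9]
finger_gap: -0.1
gripper_force: 1.1
```

Request:
move_arm(
  increments=[
    {"grip": 0, "x": 0, "y": 0, "z": 0.0015, "yaw": 0},
    {"grip": 0, "x": 0, "y": 0, "z": 0, "yaw": 0},
  ],
)

```text
t: 11.65
tool_pos: [521.2, -282.1, 67.8]
orientation: [0.73, 0.684, 0.0, 0.0]
ft_force: [0.2, -1.0, 2.6]
finger_gap: -0.1
gripper_force: 1.5
```

Request:
move_arm(
  increments=[
    {"grip": 0, "x": 0, "y": 0, "z": 0.0015, "yaw": 0},
    {"grip": 0, "x": 0, "y": 0, "z": 0, "yaw": 0},
  ],
)

```text
t: 11.85
tool_pos: [521.2, -282.2, 66.6]
orientation: [0.73, 0.684, 0.0, 0.0]
ft_force: [-1.5, -0.6, 5.9]
finger_gap: 0.1
gripper_force: 2.9
```

Request:
move_arm(
  increments=[
    {"grip": 0, "x": 0, "y": 0, "z": 0.0007, "yaw": 0},
    {"grip": 0, "x": 0, "y": 0, "z": 0, "yaw": 0},
    {"grip": 0, "x": 0, "y": 0, "z": 0, "yaw": 0},
  ],
)

```text
t: 12.15
tool_pos: [521.2, -282.1, 66.2]
orientation: [0.73, 0.684, -0.0, 0.0]
ft_force: [-0.4, -0.0, 6.7]
finger_gap: 0.1
gripper_force: 3.4
```

Request:
move_arm(
  increments=[
    {"grip": 0, "x": 0, "y": 0, "z": -0.03, "yaw": 0},
    {"grip": 0, "x": 0, "y": 0, "z": -0.05, "yaw": 0},
    {"grip": 0, "x": 0, "y": 0, "z": -0.05, "yaw": 0},
    {"grip": 0, "x": 0, "y": 0, "z": -0.04, "yaw": 0},
    {"grip": 0, "x": -0.03, "y": -0.035, "z": 0, "yaw": 0},
    {"grip": 0, "x": -0.03, "y": -0.035, "z": 0, "yaw": 0},
    {"grip": 0, "x": -0.03, "y": -0.035, "z": 0, "yaw": 0},
    {"grip": 0, "x": -0.03, "y": -0.035, "z": 0, "yaw": 0},
    {"grip": 0, "x": -0.03, "y": -0.035, "z": 0, "yaw": 0},
    {"grip": 0, "x": -0.03, "y": -0.035, "z": 0, "yaw": 0},
    {"grip": 0, "x": 0, "y": 0, "z": 0, "yaw": 0},
    {"grip": 0, "x": 0, "y": 0, "z": 0, "yaw": 0},
    {"grip": 0, "x": 0, "y": 0, "z": 0, "yaw": 0},
  ],
)

```text
t: 13.45
tool_pos: [300.3, -446.9, 234.8]
orientation: [0.729, 0.684, 0.001, -0.001]
ft_force: [-0.0, -0.4, -0.1]
finger_gap: 0.2
gripper_force: 0.0
```

```bash
python3 - <<'E'
from h import *
p,d=grab_frame("top");q=np.load("top1.npz");cv2.imwrite("pics/top9.png",p[:,:,::-1])
c=calibration("top")
for n,(u,v) in(("bar",(270,215)),("round",(169,227)),("loaf",(157,182)),("square",(372,205)),("lamp base",(372,190))):
    o,dr=ray(c,c["pose"],(u,v))
    f=lambda D:(o+dr*np.median(D[v-1:v+2,u-1:u+2]))[0,2].round(1)
    print(n,"before",f(q["d"]),"now",f(d))
E
```

```text
bar before 70.8 now 63.6
round before 77.7 now 66.4
loaf before 129.4 now 127.0
square before 63.5 now 52.4
lamp base before 49.9 now 44.0
```

View pics/top9.png

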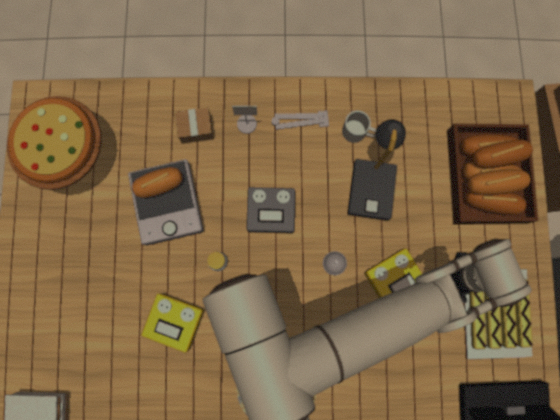

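All three keys are in: bar at (270,215), round at (169,227) and square at (372,205). Nothing on the counter has shifted and the arm is clear, so I hand in.

```bash
python3 -c "from plant import order;print(order.close_job())"
```

```text
the job is handed in; nothing more can be done
None
```

I pressed the bar, round and square keys fully in, in that order, at about 7 N each. The final overhead picture shows nothing on the counter moved, and the job is handed in at about 13.5 s on the robot's clock.

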